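# Screw down a field lamp's bezel ring with a pin spanner

### The arm

A 6-joint arm with a two-finger parallel gripper is mounted at the origin on the work surface. World frame = base frame: x ahead of the robot, y to its left, z up, the work surface at z = 0. Lengths are in m, angles in rad, forces in N, time in s.
With the tool pointing down it reaches from about 0.35 to 0.775 m from the base axis. Payload 7.3 kg.
Tool frame: the origin (TCP) lies at the very end of the fingers, on their centre line; the grasp point (between the pads) lies 19 mm behind it; z points along the fingers, x is the direction in which the jaws open and shut, and the axes are right-handed (so a half turn about z gives the same grasp; the last joint's range is limited). The gripper opens to 92 mm and grips with 3 to 60 N. Pads are 19 mm wide; open, the fingers measure 130 mm over their backs; the gripper's body (75 mm by 190 mm) begins 47 mm behind the grasp point.
Start: joints at [-1.315, 0.342, 1.524, -0, 1.275, -0.146], TCP at [0.205, -0.483, 0.227] pointing down, gripper open.
Joint ranges: [-2.53, 2.53], [-0.77, 2.02], [0.04, 2.7], [-1, 4.14], [0.28, 2.66], [-3.11, 3.11]. Speed limits (rad/s): [2.57, 2.57, 3.14, 3.14, 3.14, 3.14].

### API

Orientations are given as [roll, pitch, yaw] about the fixed x, y, z axes, in that order (R = Rz(yaw) Ry(pitch) Rx(roll)).
In Python, from cell import robot, read_camera, nets gives the robot as it stands. The module is installed in compiled form; this text tells all that it offers.
- The arm moves only by the tool carry_out, never from a script. Its arguments are lists of equal length, an entry for each row: "translation": the shift along the tool's x, y, z in m, a list of three; "turn": the turn, a rotation vector about the tool's x, y, z in rad, a list of three; "gripper": the gripper's target within -1 to 1 (shut at 1, half-way at 0, fully open at -1). A call has 1 to 10 rows; each row shifts and turns the commanded pose from where the row before left it, along the tool's axes as they then stand; what a row does not reach is not made up. A row lasts 1/10 s, in which the tool goes at most 50 mm and 8.59 degrees, less where a joint would pass 70% of its speed; a pose out of reach is approached as far as the arm can. A call with a gripper value outside its range is refused whole. The fingers move at their own pace and stop on an object; "squeeze" is the grip in N (left out, the last holds). Time passes only in rows, so rows that do not move let the fingers close. It gives the time, the measured TCP pose, the force and the opening at its end, in the units of the state.
- robot.observe(): the state, without advancing time (a new reading comes with each control period).
- read_camera(name): name is "side" or "top"; returns a dict with "img" (384x512x3 uint8, red, green, blue), "fx", "fy", "cx", "cy" (pixels), "world_from_camera" (4x4, takes a point from camera to world coordinates). Camera axes: x right, y down, z forward; pixel columns grow to the right and rows downward; lengths in m; the calibration is good to about 2 mm. A picture is of the moment at which its call begins. There is no depth.
- robot.hand_in(): hands the job in, once; it reports no verdict.
Trained networks look in a picture, given as the dict that the camera call returned (one of the last four; its "shot" number tells which), for a name from the list of things; names that differ only in an ending like _2 or _b are one class to them, and where a whole thing is asked for, a point or a joint stands for the part that bears it (a point fixed in the world has none). Each returns a list of dicts, best first, with "score" (0 to 1); they miss things now and then, are a little off and sometimes report something else, mostly with a low value. They report only what shows in the picture. A call takes as long as a camera call. They do not tell look-alikes from the thing itself.
- nets.regions_of(picture, name): "region" (384x512 bool, what is visible of it) and "pixel" ([column, row] in pixels, amid what is visible of it).
- nets.tip_of(picture, name): "pixel" ([column, row] in pixels: a listed point, or the origin of a listed thing).
The state is a dict: "time": time; "qpos": joint angles; "qvel": joint speeds; "joint_efforts": joint torques, N m; "tool_pos": TCP position; "tool_rot": TCP orientation; "contact_force": force on the tool from outside, world axes, zero at the start; "torque": the same for the moment, N m; "opening": finger opening in m.
Only numpy, scipy, OpenCV 4.12 (cv2) and the standard library are available. Lean on these libraries where they do the work, as an engineer would, in place of code of your own. Each camera call takes 0.05 s, during which the arm holds its last target. There are 200 camera calls.

### The job

Take the orange-handled pin spanner from its wooden rest, set it squarely on the lamp so that both of its pins go fully into the two holes of the bezel ring, and only then turn the ring clockwise (seen from above) until it comes up against its stop. Then lift the spanner out and put it back on its rest, standing with its pins in the slot as it was, and let go. Turn the ring only with the spanner: keep the fingers off the lamp and the pins off its glass, and leave everything else on the table alone.

Things in the scene. Friction and masses are not known exactly. Their poses are not given: they have to be found in the camera images.
- lamp: Olive field lamp, fixed, face up in a wooden cradle 130 x 130 x 22 mm; housing 94 mm in diameter (fins 100). Origin: centre of the cradle's underside on the table, z up. On top is the bezel, a light metal ring: face 90 mm above the table, outside diameter 82 mm, inside 40, 10 mm thick, with just two round holes 9 mm in diameter (1 mm chamfer), opposite each other, each 29 mm from the lamp's axis.
- lamp_face (a point): On the lamp's axis, level with the ring's upper face; axes as the lamp's, not turning with the ring. Seen from above, the line through both holes stands at c - (bezel), counter-clockwise from this x axis; c is unknown, -0.40 to 0.40 rad, new each time. Look for the dark holes, or rest the pins on the face with 4 to 6 N and turn until they drop in; above about 15 N the ring may be dragged.
- bezel (a joint): Turn of the ring, rad, growing clockwise seen from above: 0 fully loose, stop (fully screwed down) at 1.00; starts between 0 and 0.20. The ring stays where it is left and takes about 0.3 N m to turn. It does not move up or down.
- spanner: Pin spanner, 0.18 to 0.29 kg, loose, pins down on its rest. Dark steel bar 80 mm (x) x 26 (y) x 9 thick; two pins 5 mm in diameter at x = +29 and -29 mm stick out 9 mm below the bar, ends chamfered 1 mm; neck 18 mm in diameter from 9 to 22 mm; square orange handle above. Origin: centre of the bar's underside, z up the handle. Both ends alike. Pins fully in: the bar lies on the ring's face.
- spanner_grip (a point): Middle of the upright orange handle, 24 x 24 mm (sides along the spanner's x and y), which reaches from 22 to 62 mm above the underside of the bar; this point is at 42 mm. Axes as the spanner's.
- spanner_rest: Fixed wooden rest 120 (x) x 62 (y) x 26 mm high; origin: centre of its underside, z up. A slot 10 mm wide, 14 mm deep runs along x at y = 0. The spanner's bar lies on top along the slot (either way round), pins in the slot, handle up, middle within 8 mm of the rest's middle at the start and to be within 15 mm of it at the end.
- screw_jar: Bystander: small glass screw jar, 38 mm across, 50 mm high; origin at its base.
- spare_ring: Bystander: loose brass ring, 56 mm across, 10 mm high, lying flat; not part of the job.
- screwdriver: Bystander: red screwdriver lying on the table.
- brush: Bystander: brush with a wooden handle, lying on the table.
- mug: Bystander: green enamel mug, 80 mm across, 80 mm high; origin at its base.
- flask: Bystander: aluminium flask, 72 mm across, 190 mm high; origin at its base.
- tin: Bystander: flat olive tin, 90 x 60 x 22 mm.
- lamp_glass: The lamp's glass disc, 40 mm across, its top 84.5 mm above the table; origin as the lamp's. Not to be touched with the spanner.
Mind the look-alikes: they are no part of the job. What is meant by the spanner_rest is not pink, red or yellow, and is the smaller of those in its own colour.

How it is judged:
On the way, in this order (a step that is already met when the one before it is completed fails the run):
1. both pins fully in the ring's holes, before the ring has been screwed down (z of spanner in the frame of lamp_face between -0.003 and 0.003 m and horizontal distance between spanner and lamp_face below 0.004 m and angle between spanner's own z axis and vertical below 0.08 rad and value of joint bezel below 0.45 rad), for 0.2 s.
2. the ring is turned to its stop with the spanner seated in it (z of spanner in the frame of lamp_face between -0.003 and 0.003 m and horizontal distance between spanner and lamp_face below 0.004 m and angle between spanner's own z axis and vertical below 0.08 rad and value of joint bezel above 0.95 rad), for 0.1 s.
At the end, for the whole second after the job is handed in: The ring stands against its stop (bezel above 0.94 rad of 1.00), and the spanner stands released and still on its rest: bar flat on top (within 3 mm), pins in the slot (within 5 mm across, 17 mm along), upright (value of joint bezel above 0.94 rad and x of spanner in the frame of spanner_rest between -0.017 and 0.017 m and y of spanner in the frame of spanner_rest between -0.005 and 0.005 m and z of spanner in the frame of spanner_rest between 0.023 and 0.029 m and angle between spanner's own z axis and vertical below 0.08 rad and angle between the x axis of spanner and the x axis of spanner_rest, either way round below 0.25 rad and linear speed of spanner below 0.01 m/s and contact force between the fingers and spanner below 0.1 N); the robot touches nothing.
It fails at once if the fingers touched the lamp or its ring (contact force between the fingers and lamp above 2 N).
It fails at once if the spanner pressed on the glass (contact force between spanner and lamp_glass above 2 N).
It fails at once if a bystander was disturbed (distance of any of screw_jar, spare_ring, screwdriver, brush, mug, flask, tin from where it was at the start of the episode above 0.02 m).
It also fails if it takes over 72 s, if anything falls off the work surface, if the arm or the gripper's body presses on something with over 40 N, if the wrist force passes 120 N, or if a joint passes its speed limit or range.

## Working session

There is one attempt and no reset: what is moved stays moved. The work goes in short steps, Python scripts to look and compute and a tool call to move; the robot and the scene stay as the last step left them, time stands still between calls to the robot, and variables do not carry over. Pictures are saved under pics/ and viewed, about 8 in all and at most 12, crops included, and the job is handed in when it is done.

Besides the shell and the picture viewer there is one more tool, called after "Call:" as name(argument=value, ...) on one line, values as JSON. carry_out: Moves the arm, as the interface text tells. Its arguments: {"type":"object","properties":{"translation":{"type":"array","items":{"type":"array","items":{"type":"number"}}},"turn":{"type":"array","items":{"type":"array","items":{"type":"number"}}},"gripper":{"type":"array","items":{"type":"number"}},"squeeze":{"type":"number"}},"required":["translation","turn","gripper"]}

```bash
mkdir -p pics; cat > h.py <<'E'
import numpy as np, cv2
from cell import robot, read_camera, nets
from scipy.spatial.transform import Rotation as R
def ray(c,p):
    T=np.array(c["world_from_camera"]); d=np.array([(p[0]-c["cx"])/c["fx"],(p[1]-c["cy"])/c["fy"],1.])
    return T[:3,3],T[:3,:3]@d
def at_z(c,p,z):
    o,d=ray(c,p); return o+d*(z-o[2])/d[2]
def proj(c,P):
    T=np.linalg.inv(np.array(c["world_from_camera"])); q=T[:3,:3]@np.array(P)+T[:3,3]
    return np.array([c["fx"]*q[0]/q[2]+c["cx"],c["fy"]*q[1]/q[2]+c["cy"]])
def tri(c1,p1,c2,p2):
    A=np.zeros((3,3));b=np.zeros(3)
    for c,p in((c1,p1),(c2,p2)):
        o,d=ray(c,p); d=d/np.linalg.norm(d); M=np.eye(3)-np.outer(d,d); A+=M;b+=M@o
    return np.linalg.solve(A,b)
def save(n,img,s=1):
    cv2.imwrite("pics/"+n,cv2.resize(cv2.cvtColor(img,cv2.COLOR_RGB2BGR),None,fx=s,fy=s,interpolation=cv2.INTER_CUBIC))
E
python3 - <<'E'
from h import *
np.set_printoptions(precision=4,suppress=True)
s=robot.observe(); print(s)
C={n:read_camera(n) for n in("top","side")}
save("top0.png",C["top"]["img"],1.5); save("side0.png",C["side"]["img"],1.5)
zs={"lamp":0,"lamp_face":.09,"spanner":.026,"spanner_grip":.068,"spanner_rest":0,"screw_jar":0,"mug":0,"flask":0,"tin":0,"spare_ring":0,"screwdriver":0,"brush":0}
for n,c in C.items():
    print(n,c["fx"],c["cx"],c["cy"],np.array(c["world_from_camera"])[:3])
    for k in zs:
        print(k,[(np.round(d["pixel"],1),round(float(d["score"]),2),at_z(c,d["pixel"],zs[k])[:2]) for d in nets.tip_of(c,k)[:4]])
E
```

```text
{'time': 0.0, 'qpos': array([-1.315 ,  0.3427,  1.525 ,  0.    ,  1.2754, -0.146 ]), 'qvel': array([ 0.0021, -0.0001,  0.0005,  0.    , -0.0014, -0.0003]), 'joint_efforts': array([ -0.0016, -43.1246, -24.4214,   0.0716,   0.0561,  -0.0001]), 'tool_pos': array([ 0.2052, -0.4828,  0.226 ]), 'tool_rot': array([-3.1414,  0.0015, -1.169 ]), 'contact_force': array([ 0.6517, -0.9312, -0.898 ]), 'torque': array([ 0.0327, -0.0094, -0.0517]), 'opening': 0.09184297154839874}
top 456.55482576342297 255.63765160878714 188.26215077923374 [[ 0.0093 -0.9788  0.2048  0.2145]
 [-1.     -0.0093  0.0011  0.0667]
 [ 0.0008 -0.2048 -0.9788  1.6103]]
lamp [(array([340.9, 189.6]), 0.74, array([ 0.5494, -0.2386]))]
lamp_face [(array([347.2, 187.9]), 0.75, array([ 0.5368, -0.2432])), (array([152.2, 164.3]), 0.63, array([0.6134, 0.4249]))]
spanner [(array([226.6, 183.2]), 0.59, array([0.5634, 0.1719]))]
spanner_grip [(array([222.5, 176.9]), 0.55, array([0.5764, 0.1838])), (array([341.5, 191.6]), 0.51, array([ 0.5283, -0.2276]))]
spanner_rest [(array([109.2, 201.5]), 0.93, array([0.498 , 0.5924])), (array([210.
[... 1267 characters left out ...]
0.3689, 0.2256])), (array([277.6, 322. ]), 0.96, array([0.2535, 0.4113])), (array([303.8, 218.3]), 0.95, array([0.3471, 0.0142])), (array([222.4, 233.3]), 0.71, array([0.5512, 0.1995]))]
screw_jar [(array([244.5, 192.6]), 0.59, array([ 0.5816, -0.0052]))]
mug [(array([217.5, 301.4]), 0.84, array([0.4312, 0.4306]))]
flask [(array([303.1, 127.6]), 0.91, array([ 0.5588, -0.4717])), (array([271.2, 204.2]), 0.75, array([0.4726, 0.004 ]))]
tin [(array([153.1, 279.5]), 0.74, array([0.6368, 0.4534]))]
spare_ring [(array([268.8, 205.8]), 0.45, array([0.4763, 0.0149]))]
screwdriver [(array([232.6, 152.6]), 0.57, array([ 0.7326, -0.1867]))]
brush [(array([174.2, 208.1]), 0.62, array([0.7548, 0.1757]))]
```

View pics/top0.png

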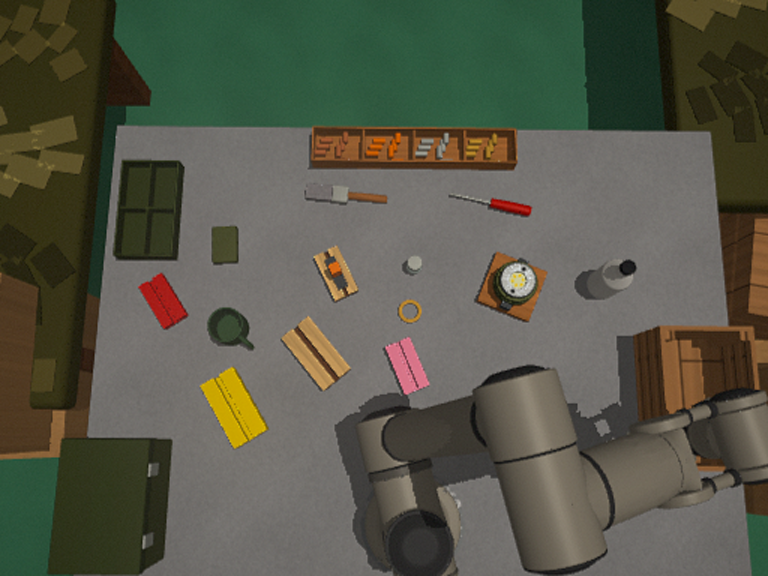

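View pics/side0.png

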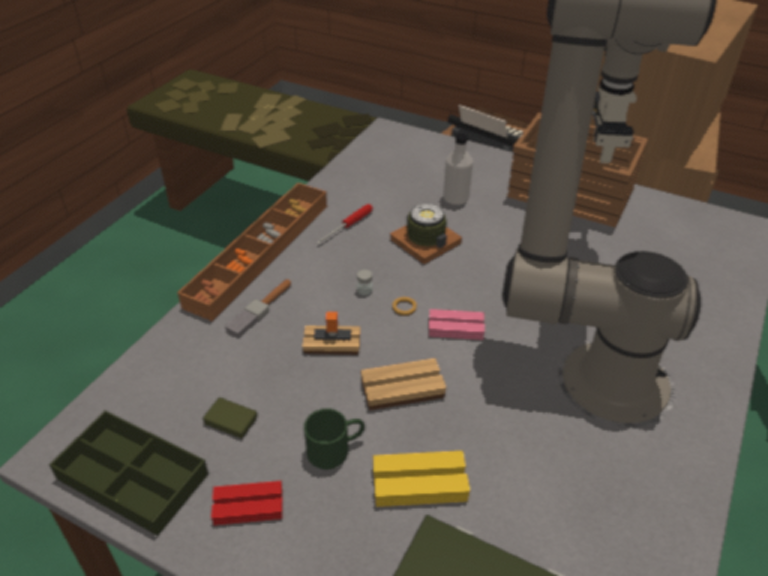

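Candidates for the rest (top picture): red (108,201), yellow (157,272), pink (270,243), large wooden (211,236), and small wooden (223,183), which holds the spanner. The small wooden one fits: it is the right colour, and the smaller of the two in wood. The crop should confirm this and show the ring holes.

```bash
python3 - <<'E'
from h import *
t=read_camera("top"); s=read_camera("side")
f=lambda c,u,v,w,h:cv2.resize(c["img"][v:v+h,u:u+w],(w*6,h*6),interpolation=cv2.INTER_CUBIC)
a=np.hstack([f(t,195,155,60,50),f(t,315,160,60,50)]); b=np.hstack([f(s,195,200,60,50),f(s,255,130,60,50)])
save("crop.png",np.vstack([a,b]))
for n,p in(("spanner_rest",0),("spanner",0),("spanner_grip",0),("lamp",0)):
  for c in(t,s):
    for d in nets.regions_of(c,n)[:6]:
        m=d["region"].astype(np.uint8); print(n,c is t,np.round(d["pixel"]),round(float(d["score"]),2),m.sum(),np.round(cv2.minAreaRect(cv2.findNonZero(m))[2],1))
# orange centroid
for c,(u,v) in((t,(195,155)),(s,(195,200))):
    p=c["img"][v:v+50,u:u+60]; h=cv2.cvtColor(p,cv2.COLOR_RGB2HSV); m=(h[...,0]>3)&(h[...,0]<13)&(h[...,1]>190)&(h[...,2]>120)
    y,x=np.nonzero(m); print(len(x),x.min()+u,x.max()+u,y.min()+v,y.max()+v,x.mean()+u,y.mean()+v)
E
```

```text
spanner_rest True [156. 271.] 0.86 1353 60.0
spanner_rest True [107. 199.] 0.86 637 59.0
spanner_rest True [212. 238.] 0.66 1146 50.5
spanner_rest True [271. 244.] 0.62 625 66.0
spanner_rest True [224. 187.] 0.6 496 63.4
spanner_rest False [164. 337.] 0.97 1249 87.4
spanner_rest False [275. 320.] 0.95 2136 87.0
spanner_rest False [306. 216.] 0.94 670 3.6
spanner_rest False [270. 256.] 0.66 1367 79.9
spanner_rest False [220. 235.] 0.61 412 1.9
spanner True [224. 183.] 0.57 143 65.2
spanner False [220. 225.] 0.49 280 90.0
spanner_grip True [226. 181.] 0.74 140 68.2
spanner_grip False [221. 221.] 0.79 302 86.8
spanner_grip False [222. 234.] 0.37 456 1.9
lamp True [342. 191.] 0.16 1381 24.4
lamp False [281. 157.] 0.58 1136 45.0
9 219 226 177 182 221.88888888888889 179.11111111111111
25 219 223 209 213 221.0 211.0
```

View pics/crop.png

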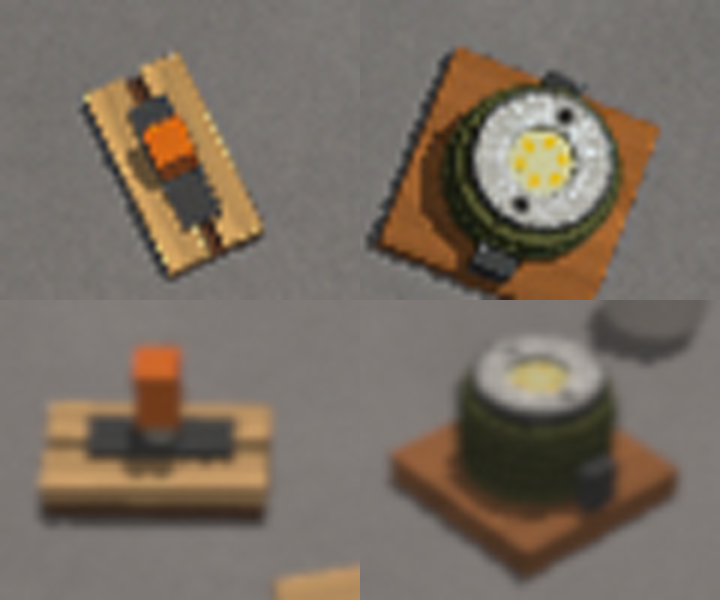

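The crop confirms it. The small wooden rest at top (223,183) carries the spanner, and the lamp's holes show dark at about (349,179) and (341,194). Next I fit the poses by silhouettes.

```bash
cat > fit.py <<'E'
from h import *
from scipy.optimize import minimize
np.set_printoptions(precision=4,suppress=True)
S=8
def box(x,y,yaw,lx,ly,z0,z1):
    c,s=np.cos(yaw),np.sin(yaw)
    return [(x+c*a*lx/2-s*b*ly/2,y+s*a*lx/2+c*b*ly/2,z) for a in(-1,1) for b in(-1,1) for z in(z0,z1)]
def cyl(x,y,r,z):
    return [(x+r*np.cos(a),y+r*np.sin(a),z) for a in np.linspace(0,2*np.pi,48)]
def sil(c,pts):   # antialiased silhouette
    u0=c["_roi"]; w,h=u0[2:]
    h8=np.zeros((h*S,w*S),np.uint8)
    q=np.array([(proj(c,p)-u0[:2]+.5)*S for p in pts],np.float32)
    cv2.fillConvexPoly(h8,cv2.convexHull(np.round(q).astype(np.int32)),1)
    return cv2.resize(h8.astype(np.float32),(w,h),interpolation=cv2.INTER_AREA)
def roi(c,r): d=dict(c); d["_roi"]=np.array(r); d["_p"]=c["img"][r[1]:r[1]+r[3],r[0]:r[0]+r[2]]; return d
def fit(model,cs,masks,x0,step):
    f=lambda x:sum(np.abs(sil(c,model(x))-m).sum() for c,m in zip(cs,masks))
    x=np.array(x0)
    for k in(1,.4,.15):
        sx=np.vstack([x]+[x+k*np.eye(len(x))[i]*step[i] for i in range(len(x))])
        r=minimize(f,x,method="Nelder-Mead",options=dict(initial_simplex=sx,maxiter=150)); x=r.x
    return x,r.fun,sum(m.sum() for m in masks)
E
cat > m.py <<'E'
from fit import *
t=read_camera("top"); s=read_camera("side")
hsv=lambda c:cv2.cvtColor(c["_p"],cv2.COLOR_RGB2HSV).astype(int)
A=[roi(t,(200,155,50,50)),roi(s,(195,200,60,50))]
L=[roi(t,(315,160,60,50)),roi(s,(255,130,60,50))]
org=[((hsv(c)[...,0]<14)&(hsv(c)[...,1]>195)&(hsv(c)[...,2]>90)).astype(np.float32) for c in A]
h=lambda x:box(x[0],x[1],x[2],.024,.024,.048,.088)
for cs in(A,A[:1],A[1:]):
    print("handle",fit(h,cs,[o for c,o in zip(A,org) if c in cs] if 0 else [org[A.index(c)] if False else org[0 if c is A[0] else 1] for c in cs],[.553,.187,-1.1+np.pi/2],[.006,.006,.15]))
# rest: everything not grey
wd=[]
for c in A:
    m=((hsv(c)[...,1]>75)).astype(np.uint8); m=cv2.morphologyEx(m,cv2.MORPH_CLOSE,np.ones((3,3)))
    n,l,st,_=cv2.connectedComponentsWithStats(m); k=1+st[1:,4].argmax(); m=(l==k).astype(np.uint8)
    cn=cv2.findContours(m,0,2)[0]; cv2.drawContours(m,cn,-1,1,-1); wd.append(m)
r=lambda x:box(x[0],x[1],x[2],.12,.062,0,.026)
print("rest top",fit(r,A[:1],[wd[0].astype(np.float32)],[.553,.19,0.43],[.01,.01,.15]))
# bar dark pixels: principal axis in top
g=A[0]["_p"].astype(int); 
br=[((c["_p"].max(2)<85)&(c["_p"].max(2).astype(int)-c["_p"].min(2)<22)).astype(np.uint8) for c in A]
for c,b in zip(A,br):
    P=np.array([at_z(c,(x+c["_roi"][0],y+c["_roi"][1]),.035)[:2] for y,x in zip(*np.nonzero(b))])
    if len(P): w,v=np.linalg.eigh(np.cov(P.T)); print("bar",len(P),P.mean(0),np.arctan2(v[1,1],v[0,1]))
# lamp ring
for c in L:
    P=c["_p"].astype(int); m=((P.min(2)>115)).astype(np.uint8)
    n,l,st,_=cv2.connectedComponentsWithStats(m); k=1+st[1:,4].argmax(); m=(l==k).astype(np.uint8)
    cn=cv2.findContours(m,0,2)[0]; cv2.drawContours(m,cn,-1,1,-1)
    x,f,sm=fit(lambda x:cyl(x[0],x[1],.041,.09),[c],[m.astype(np.float32)],[.537,-.235],[.006,.006]); print("ring",x,f,sm)
    # rectified hole search: darkness at radius 29 both sides
    img=cv2.GaussianBlur(c["img"].astype(np.float32).mean(2),(0,0),.6)
    def samp(X,Y):
        q=proj(c,(X,Y,.09)).astype(np.float32); return cv2.getRectSubPix(img,(1,1),(float(q[0]),float(q[1])))[0,0]
    def cost(p): return np.mean([samp(p[0]+sg*rr*np.cos(p[2]),p[1]+sg*rr*np.sin(p[2])) for sg in(1,-1) for rr in (.029,)])
    best=min(((cost((x[0],x[1],a)),a) for a in np.arange(0,np.pi,.02))); 
    rr=minimize(lambda p:cost(p)+2e5*((p[0]-x[0])**2+(p[1]-x[1])**2),[x[0],x[1],best[1]],method="Nelder-Mead",options=dict(initial_simplex=[[x[0],x[1],best[1]],[x[0]+.003,x[1],best[1]],[x[0],x[1]+.003,best[1]],[x[0],x[1],best[1]+.1]]))
    print("holes",best,rr.x,rr.fun)
E
python3 m.py
```

```text
handle (array([0.5689, 0.181 , 0.5657]), np.float64(98.390625), np.float32(86.0))
handle (array([0.5692, 0.1824, 0.3751]), np.float64(24.046875), np.float32(45.0))
handle (array([0.5639, 0.1826, 0.5708]), np.float64(71.90625), np.float32(41.0))
rest top (array([0.5715, 0.1835, 0.4637]), np.float64(30.109375), np.float32(596.0))
bar 129 [0.5545 0.1883] -2.608195579939861
bar 174 [0.5541 0.208 ] 1.2487977346334662
ring [ 0.5444 -0.2358] 57.921875 389.0
holes (np.float32(77.42792), np.float64(2.64)) [ 0.5428 -0.2359  2.6222] 65.97155317918816
ring [ 0.5398 -0.2367] 1374.125 1577.0
holes (np.float32(140.76389), np.float64(2.6)) [ 0.538  -0.2342  2.6123] 138.4823755626982
```

```bash
cat > ov.py <<'E'
from fit import *
def overlay(c,r,polys,k=6):
    u,v,w,h=r; im=cv2.resize(c["img"][v:v+h,u:u+w],(w*k,h*k),interpolation=cv2.INTER_CUBIC)
    for pts,col,hull in polys:
        q=np.array([(proj(c,p)-(u,v)+.5)*k for p in pts],np.float32)
        if hull: q=cv2.convexHull(q)[:,0]
        cv2.polylines(im,[np.round(q).astype(np.int32)],True,col,1)
    return im
E
python3 - <<'E'
from ov import *
t=read_camera("top"); s=read_camera("side")
P=[(box(.5715,.1835,.4637,.12,.062,0,.026),(0,255,0),1),(box(.569,.1825,.4637,.024,.024,.048,.088),(0,0,255),1),(box(.569,.1825,.4637,.08,.026,.026,.035),(255,0,255),1)]
x,y,a=.5428,-.2359,2.62
Q=[(cyl(x,y,.041,.09),(255,0,0),0),(cyl(x,y,.02,.09),(0,0,255),0)]+[(cyl(x+g*.029*np.cos(a),y+g*.029*np.sin(a),.0045,.09),(0,255,0),0) for g in(1,-1)]
save("ov1.png",np.vstack([np.hstack([overlay(t,(200,155,60,50),P),overlay(t,(315,160,60,50),Q)]),np.hstack([overlay(s,(195,200,60,50),P),overlay(s,(255,130,60,50),Q)])]))
E
```

```text
(no output)
```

View pics/ov1.png

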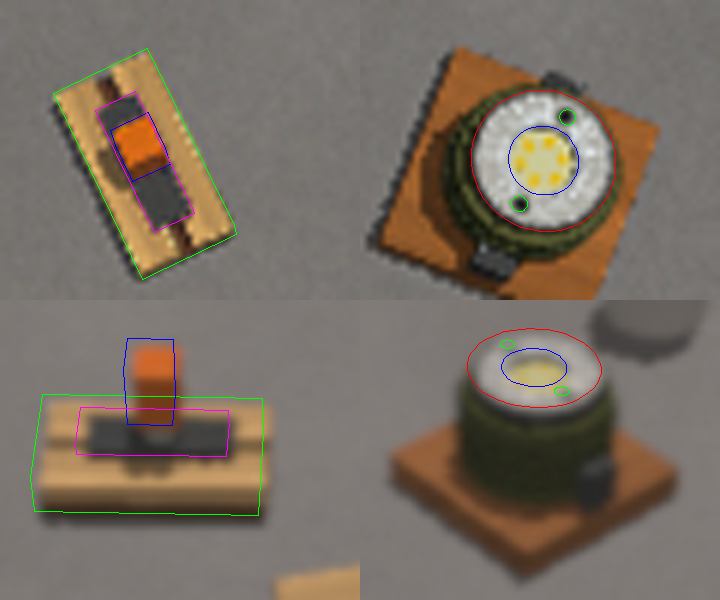

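The overlay fits well in the top view: spanner (0.569,0.1825), ring (0.543,-0.236), hole line at 2.62 rad. The side view shows the same offset of about 1.4 px on both things, so I take the mean of the two cameras and the relative shift holds. I move above the spanner first.

Call:
carry_out(translation=[[-0.0236,-0.0297,0],[-0.0236,-0.0297,0],[-0.0236,-0.0297,0],[-0.0236,-0.0297,0],[-0.0236,-0.0297,0],[-0.0236,-0.0297,0],[-0.0236,-0.0297,0],[-0.0236,-0.0297,0],[-0.0236,-0.0297,0],[-0.0236,-0.0297,0]], turn=[[0,0,0],[0,0,0],[0,0,0],[0,0,0],[0,0,0],[0,0,0],[0,0,0],[0,0,0],[0,0,0],[0,0,0]], gripper=[-1,-1,-1,-1,-1,-1,-1,-1,-1,-1])

```text
time: 3.0
tool_pos: [0.3869, -0.1485, 0.2269]
tool_rot: [-3.141, -0.001, -1.169]
contact_force: [0.6, -0.4, 1.5]
opening: 0.0916
```

Call:
carry_out(translation=[[-0.0236,-0.0297,0],[-0.0236,-0.0297,0],[-0.0236,-0.0297,0],[-0.0236,-0.0297,0],[-0.0236,-0.0297,0],[-0.0236,-0.0297,0],[-0.0236,-0.0297,0],[-0.0236,-0.0297,0],[-0.0236,-0.0297,0],[-0.0236,-0.0297,0]], turn=[[0,0,0],[0,0,0],[0,0,0],[0,0,0],[0,0,0],[0,0,0],[0,0,0],[0,0,0],[0,0,0],[0,0,0]], gripper=[-1,-1,-1,-1,-1,-1,-1,-1,-1,-1])

```text
time: 4.0
tool_pos: [0.568, 0.185, 0.2266]
tool_rot: [-3.142, -0.0, -1.169]
contact_force: [0.1, 0.6, 0.4]
opening: 0.0917
```

Call:
carry_out(translation=[[0,0,0],[0,0,0],[0,0,0],[0,0,0],[0,0,0],[0,0,0],[0,0,0],[0,0,0],[0,0,0],[0,0,0]], turn=[[0,0,-0.147],[0,0,-0.147],[0,0,-0.147],[0,0,-0.147],[0,0,-0.147],[0,0,-0.147],[0,0,-0.147],[0,0,-0.147],[0,0,-0.147],[0,0,-0.147]], gripper=[-1,-1,-1,-1,-1,-1,-1,-1,-1,-1])

```text
time: 5.0
tool_pos: [0.5674, 0.1835, 0.2266]
tool_rot: [3.142, 0.0, 0.307]
contact_force: [0.3, 0.3, 0.5]
opening: 0.0917
```

```bash
cat > go.py <<'E'
import sys
from h import *
np.set_printoptions(precision=4,suppress=True)
def go(x,y,z,yaw):
    s=robot.observe(); Rt=R.from_euler("xyz",s["tool_rot"]); G=R.from_euler("xyz",[np.pi,0,yaw])
    print("t",s["time"],s["tool_pos"],s["tool_rot"],"F",s["contact_force"],"M",s["torque"],"op",s["opening"])
    print("shift(now axes)",Rt.inv().apply(np.array([x,y,z])-s["tool_pos"]),"shift after turn",G.inv().apply(np.array([x,y,z])-s["tool_pos"]),"turn",(Rt.inv()*G).as_rotvec())
if __name__=="__main__": go(*map(float,sys.argv[1:]))
E
python3 go.py .567 .183 .05 .4637
```

```text
t 5.0 [0.5674 0.1835 0.2266] [3.1415 0.0002 0.3071] F [0.3317 0.3093 0.538 ] M [ 0.0181 -0.1042 -0.004 ] op 0.09174013544651485
shift(now axes) [-0.0005  0.0003  0.1766] shift after turn [-0.0006  0.0003  0.1766] turn [ 0.      0.0002 -0.1566]
```

Call:
carry_out(translation=[[0,0,0],[0,0,0],[0,0,0.03],[0,0,0.03],[0,0,0.03],[0,0,0.03],[0,0,0.025],[0,0,0.02],[0,0,0.0096],[0,0,0]], turn=[[0,0,-0.08],[0,0,-0.0766],[0,0,0],[0,0,0],[0,0,0],[0,0,0],[0,0,0],[0,0,0],[0,0,0],[0,0,0]], gripper=[-1,-1,-1,-1,-1,-1,-1,-1,-1,-1])

```text
time: 6.0
tool_pos: [0.5667, 0.1833, 0.0509]
tool_rot: [-3.141, 0.003, 0.458]
contact_force: [-1.1, -0.6, 0.2]
opening: 0.0912
```

```bash
python3 - <<'E'
from ov import *
t=read_camera("top"); s=read_camera("side"); P=[]
save("ov2.png",np.hstack([overlay(t,(195,150,60,60),P),overlay(s,(190,180,60,60),P)]))
E
python3 go.py .567 .183 .052 .4637
```

```text
t 6.1 [0.5681 0.1836 0.0529] [ 3.1412 -0.0012  0.4575] F [0.7792 0.0167 0.4486] M [ 0.0186 -0.1533  0.0119] op 0.09197959596529598
shift(now axes) [-0.0012  0.0001  0.0009] shift after turn [-0.0012  0.      0.0009] turn [ 0.0004 -0.0012 -0.0062]
```

View pics/ov2.png

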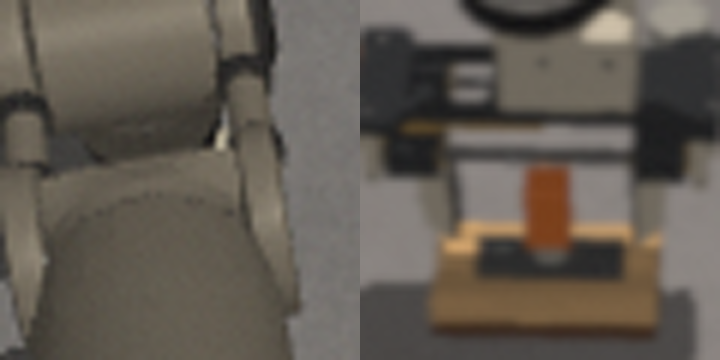

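The side view shows the handle (crop 548,208) midway between the open fingers, so I close on it.

Call:
carry_out(translation=[[0,0,0],[0,0,0],[0,0,0],[0,0,0],[0,0,0],[0,0,0],[0,0,0],[0,0,0],[0,0,0],[0,0,0]], turn=[[0,0,0],[0,0,0],[0,0,0],[0,0,0],[0,0,0],[0,0,0],[0,0,0],[0,0,0],[0,0,0],[0,0,0]], gripper=[0,0.4,1,1,1,1,1,1,1,1], squeeze=45)

```text
time: 7.1
tool_pos: [0.5673, 0.1834, 0.052]
tool_rot: [3.142, 0.0, 0.458]
contact_force: [-0.6, 0.9, -1.3]
opening: 0.0238
```

```bash
for i in 1 2 ; do python3 go.py .567 .183 .052 .4637;done
```

```text
t 7.1 [0.5673 0.1834 0.052 ] [3.1416 0.0004 0.4576] F [-0.599   0.935  -1.2765] M [ 0.0242 -0.0776 -0.0314] op 0.023752304248735766
shift(now axes) [-0.0005  0.0003  0.    ] shift after turn [-0.0005  0.0003  0.    ] turn [ 0.      0.0004 -0.0061]
t 7.1 [0.5673 0.1834 0.052 ] [3.1416 0.0004 0.4576] F [-0.599   0.935  -1.2765] M [ 0.0242 -0.0776 -0.0314] op 0.023752304248735766
shift(now axes) [-0.0005  0.0003  0.    ] shift after turn [-0.0005  0.0003  0.    ] turn [ 0.      0.0004 -0.0061]
```

Call:
carry_out(translation=[[0,0,-0.01],[0,0,-0.03],[0,0,-0.03],[0,0,-0.03],[0,0,-0.03],[0,0,-0.01],[0,0,0],[0,0,0]], turn=[[0,0,0],[0,0,0],[0,0,0],[0,0,0],[0,0,0],[0,0,0],[0,0,0],[0,0,0]], gripper=[1,1,1,1,1,1,1,1])

```text
time: 7.9
tool_pos: [0.5667, 0.1834, 0.1907]
tool_rot: [-3.141, 0.002, 0.458]
contact_force: [-0.3, 0.2, -3.1]
opening: 0.0239
```

Call:
carry_out(translation=[[-0.0208,0.0364,0],[-0.0208,0.0364,0],[-0.0208,0.0364,0],[-0.0208,0.0364,0],[-0.0208,0.0364,0],[-0.0208,0.0364,0],[-0.0208,0.0364,0],[-0.0208,0.0364,0],[-0.0208,0.0364,0],[-0.0208,0.0364,0]], turn=[[0,0,0],[0,0,0],[0,0,0],[0,0,0],[0,0,0],[0,0,0],[0,0,0],[0,0,0],[0,0,0],[0,0,0]], gripper=[1,1,1,1,1,1,1,1,1,1])

```text
time: 8.9
tool_pos: [0.5404, -0.2362, 0.1898]
tool_rot: [-3.138, 0.002, 0.457]
contact_force: [0.9, -0.4, -2.3]
opening: 0.0238
```

Call:
carry_out(translation=[[0,0,0],[0,0,0],[0,0,0],[0,0,0],[0,0,0],[0,0,0],[0,0,0],[0,0,0.02],[0,0,0.02],[0,0,0]], turn=[[0,0,0.14],[0,0,0.14],[0,0,0.14],[0,0,0.14],[0,0,0.14],[0,0,0.14],[0,0,0.137],[0,0,0],[0,0,0],[0,0,0]], gripper=[1,1,1,1,1,1,1,1,1,1])

```text
time: 9.9
tool_pos: [0.5391, -0.2335, 0.1474]
tool_rot: [-3.141, 0.01, -0.519]
contact_force: [-1.0, -0.3, -2.3]
opening: 0.0241
```

```bash
python3 go.py .5411 -.235 .152 -.5196; python3 - <<'E'
from ov import *
s=read_camera("side"); st=robot.observe(); p=st["tool_pos"]; y=st["tool_rot"][2]
# side view overlays with a common shift ~(+1.4,+0.9)px expected (calibration)
z=p[2]-.026; d=(-.0044,.001)
x,yy=p[0]-.002,p[1]+.001   # side-frame estimate of tool (tool is true; side ~ mean + half diff)
a=2.622; lx,ly=.5428+d[0],-.2359+d[1]
P=[(box(x,yy,y,.08,.026,z,z+.009),(255,0,255),1)]+[(cyl(x+g*.029*np.cos(y),yy+g*.029*np.sin(y),.0025,z-.009),(255,255,0),0) for g in(1,-1)]
P+=[(cyl(lx,ly,.041,.09),(255,0,0),0)]+[(cyl(lx+g*.029*np.cos(a),ly+g*.029*np.sin(a),.0045,.09),(0,255,0),0) for g in(1,-1)]
save("ov3.png",overlay(s,(250,105,66,60),P,10))
E
```

```text
t 9.9 [ 0.5391 -0.2335  0.1474] [-3.1415  0.0096 -0.5194] F [-0.9756 -0.3302 -2.3454] M [ 0.0271  0.0168 -0.0323] op 0.024072978758608466
shift(now axes) [ 0.0024  0.0004 -0.0047] shift after turn [ 0.0025  0.0004 -0.0046] turn [-0.0001  0.0096  0.0002]
```

View pics/ov3.png

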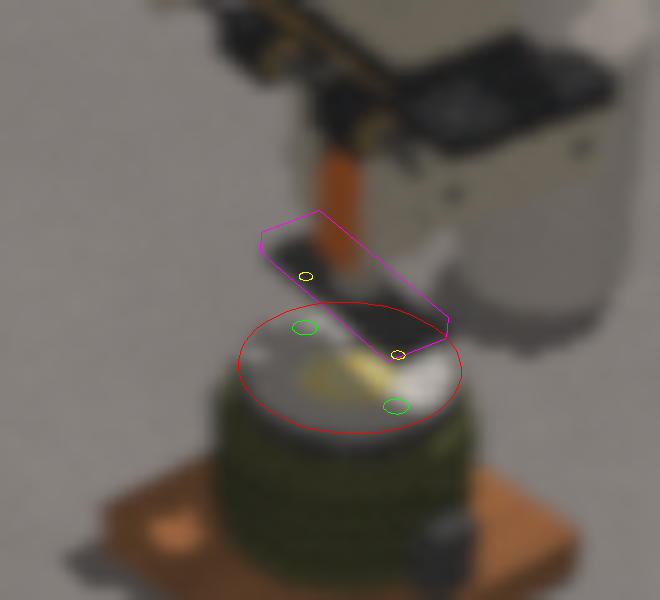

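```bash
python3 go.py .5411 -.235 .128 -.5196; python3 -c "
from h import *
read_camera('top')"; python3 go.py .5411 -.235 .128 -.5196
```

```text
t 9.95 [ 0.5402 -0.2341  0.1493] [-3.1415  0.0062 -0.5195] F [ 0.1474 -0.355  -2.0042] M [-0.0504 -0.0613 -0.0052] op 0.023844042434448345
shift(now axes) [0.0014 0.0003 0.0213] shift after turn [0.0013 0.0003 0.0213] turn [-0.0001  0.0062  0.0001]
t 10.0 [ 0.5411 -0.2346  0.1509] [-3.1416  0.003  -0.5194] F [-0.8731 -0.2048 -3.6014] M [ 0.0153 -0.0464  0.0231] op 0.0237306038827075
shift(now axes) [0.0003 0.0003 0.0229] shift after turn [0.0002 0.0003 0.0229] turn [-0.      0.003   0.0002]
```

Call:
carry_out(translation=[[0,0,0.01],[0,0,0.01],[0,0,0.003],[0,0,0],[0,0,0],[0,0,0.002],[0,0,0.001],[0,0,0.001],[0,0,0],[0,0,0]], turn=[[0,0,0],[0,0,0],[0,0,0],[0,0,0],[0,0,0],[0,0,0],[0,0,0],[0,0,0],[0,0,0],[0,0,0]], gripper=[1,1,1,1,1,1,1,1,1,1])

```text
time: 11.0
tool_pos: [0.5417, -0.235, 0.1251]
tool_rot: [3.142, -0.0, -0.519]
contact_force: [1.2, 0.2, -3.5]
opening: 0.024
```

```bash
python3 go.py .5411 -.235 .124 -.5196
```

```text
t 11.0 [ 0.5417 -0.235   0.1251] [ 3.1415 -0.0001 -0.5194] F [ 1.1889  0.1636 -3.4923] M [-0.0314 -0.0229 -0.0261] op 0.024008279590797876
shift(now axes) [-0.0005  0.0003  0.0011] shift after turn [-0.0005  0.0003  0.0011] turn [ 0.0001 -0.0001  0.0002]
```

Call:
carry_out(translation=[[0,0,0.001],[0,0,0.001],[0,0,0.001],[0,0,0],[0,0,0]], turn=[[0,0,0],[0,0,0],[0,0,0],[0,0,0],[0,0,0]], gripper=[1,1,1,1,1])

```text
time: 11.5
tool_pos: [0.5417, -0.2349, 0.1221]
tool_rot: [3.141, 0.0, -0.519]
contact_force: [-0.1, -1.2, -2.8]
opening: 0.024
```

```bash
python3 go.py .5411 -.235 .122 -.5196
```

```text
t 11.5 [ 0.5417 -0.2349  0.1221] [ 3.1415  0.     -0.5193] F [-0.0885 -1.1996 -2.8297] M [-0.0271 -0.0631 -0.0313] op 0.023958122827683188
shift(now axes) [-0.0005  0.0003  0.0001] shift after turn [-0.0005  0.0003  0.0001] turn [0.0001 0.     0.0003]
```

3 mm below the face level with no contact force, so the pins are in the holes. I continue down.

Call:
carry_out(translation=[[0,0,0.001],[0,0,0.001],[0,0,0.001],[0,0,0.001],[0,0,0.001],[0,0,0],[0,0,0]], turn=[[0,0,0],[0,0,0],[0,0,0],[0,0,0],[0,0,0],[0,0,0],[0,0,0]], gripper=[1,1,1,1,1,1,1])

```text
time: 12.2
tool_pos: [0.5416, -0.2349, 0.1171]
tool_rot: [3.142, 0.0, -0.519]
contact_force: [0.1, -0.8, -2.4]
opening: 0.0234
```

```bash
python3 go.py .5411 -.235 .116 -.5196
```

```text
t 12.2 [ 0.5416 -0.2349  0.1171] [ 3.1415  0.     -0.5194] F [ 0.0844 -0.7902 -2.3784] M [-0.0514 -0.0276 -0.0496] op 0.023435822594248482
shift(now axes) [-0.0004  0.0003  0.0011] shift after turn [-0.0004  0.0003  0.0011] turn [0.0001 0.     0.0002]
```

Call:
carry_out(translation=[[0,0,0.0007],[0,0,0.0007],[0,0,0.0004],[0,0,0],[0,0,0]], turn=[[0,0,0],[0,0,0],[0,0,0],[0,0,0],[0,0,0]], gripper=[1,1,1,1,1])

```text
time: 12.7
tool_pos: [0.5418, -0.235, 0.1159]
tool_rot: [3.141, -0.001, -0.519]
contact_force: [-1.3, 1.7, 5.7]
opening: 0.0237
```

```bash
python3 go.py .5411 -.235 .116 -.5196
```

```text
t 12.7 [ 0.5418 -0.235   0.1159] [ 3.1415 -0.0008 -0.5193] F [-1.3079  1.6872  5.6544] M [0.2031 0.4087 0.0659] op 0.023654156116344135
shift(now axes) [-0.0006  0.0003 -0.0001] shift after turn [-0.0006  0.0003 -0.0001] turn [ 0.0001 -0.0008  0.0003]
```

Seated with about 8 N and the bar on the face. I turn clockwise now.

Call:
carry_out(translation=[[0,0,0],[0,0,0],[0,0,0],[0,0,0],[0,0,0],[0,0,0],[0,0,0],[0,0,0]], turn=[[0,0,0],[0,0,0],[0,0,0.05],[0,0,0.05],[0,0,0.05],[0,0,0.05],[0,0,0],[0,0,0]], gripper=[1,1,1,1,1,1,1,1], squeeze=58)

```text
time: 13.5
tool_pos: [0.5419, -0.2352, 0.1159]
tool_rot: [3.142, -0.001, -0.719]
contact_force: [-1.3, 0.3, 4.6]
opening: 0.024
```

```bash
python3 go.py .5411 -.235 .116 -.7196
```

```text
t 13.5 [ 0.5419 -0.2352  0.1159] [ 3.1415 -0.0013 -0.7194] F [-1.2564  0.2583  4.632 ] M [0.1301 0.4201 0.063 ] op 0.023953826430568273
shift(now axes) [-0.0008  0.0004 -0.0001] shift after turn [-0.0008  0.0004 -0.0001] turn [ 0.     -0.0013  0.0002]
```

Call:
carry_out(translation=[[0,0,0],[0,0,0],[0,0,0],[0,0,0],[0,0,0],[0,0,0],[0,0,0],[0,0,0]], turn=[[0,0,0.06],[0,0,0.06],[0,0,0.06],[0,0,0.06],[0,0,0.06],[0,0,0.06],[0,0,0.06],[0,0,0.06]], gripper=[1,1,1,1,1,1,1,1])

```text
time: 14.3
tool_pos: [0.5417, -0.2354, 0.1159]
tool_rot: [3.142, -0.001, -1.201]
contact_force: [-1.4, -1.0, 5.8]
opening: 0.0238
```

```bash
python3 go.py .5411 -.235 .116 -1.1996
```

```text
t 14.3 [ 0.5417 -0.2354  0.1159] [ 3.1416 -0.0012 -1.2011] F [-1.3646 -1.0363  5.8354] M [0.0626 0.5081 0.2669] op 0.02375124832508188
shift(now axes) [-0.0006  0.0005 -0.0001] shift after turn [-0.0006  0.0004 -0.0001] turn [ 0.     -0.0012 -0.0015]
```

Call:
carry_out(translation=[[0,0,0],[0,0,0],[0,0,0]], turn=[[0,0,0.05],[0,0,0.05],[0,0,0.04]], gripper=[1,1,1])

```text
time: 14.6
tool_pos: [0.5417, -0.2354, 0.1159]
tool_rot: [-3.142, -0.001, -1.341]
contact_force: [-2.6, -1.4, 5.4]
opening: 0.0238
```

```bash
python3 go.py .5411 -.235 .116 -1.3396
```

```text
t 14.6 [ 0.5417 -0.2354  0.1159] [-3.1415 -0.0012 -1.3407] F [-2.5856 -1.4019  5.4065] M [0.1297 0.5722 0.3044] op 0.02377013928203915
shift(now axes) [-0.0005  0.0005 -0.0001] shift after turn [-0.0005  0.0005 -0.0001] turn [-0.0001 -0.0012 -0.0011]
```

Call:
carry_out(translation=[[0,0,0],[0,0,0]], turn=[[0,0,0.04],[0,0,0.04]], gripper=[1,1])

```text
time: 14.8
tool_pos: [0.5416, -0.2354, 0.1159]
tool_rot: [-3.142, -0.001, -1.42]
contact_force: [-3.1, -0.7, 5.9]
opening: 0.0241
```

```bash
python3 go.py .5411 -.235 .116 -1.4196
```

```text
t 14.8 [ 0.5416 -0.2354  0.1159] [-3.1415 -0.0012 -1.4204] F [-3.0894 -0.7034  5.8656] M [0.0739 0.6074 0.2736] op 0.024100040896483186
shift(now axes) [-0.0005  0.0005 -0.0001] shift after turn [-0.0005  0.0005 -0.0001] turn [-0.0001 -0.0012 -0.0008]
```

Call:
carry_out(translation=[[0,0,0],[0,0,0]], turn=[[0,0,0.03],[0,0,0.03]], gripper=[1,1])

```text
time: 15.0
tool_pos: [0.5416, -0.2354, 0.1159]
tool_rot: [-3.142, -0.001, -1.48]
contact_force: [-2.1, -0.1, 4.6]
opening: 0.0238
```

```bash
python3 go.py .5411 -.235 .116 -1.4796
```

```text
t 15.0 [ 0.5416 -0.2354  0.1159] [-3.1415 -0.0012 -1.48  ] F [-2.1063 -0.1128  4.6036] M [0.0573 0.6081 0.2991] op 0.023764990307423187
shift(now axes) [-0.0005  0.0004 -0.0001] shift after turn [-0.0005  0.0004 -0.0001] turn [-0.0001 -0.0012 -0.0004]
```

Call:
carry_out(translation=[[0,0,0],[0,0,0]], turn=[[0,0,0.025],[0,0,0.025]], gripper=[1,1])

```text
time: 15.2
tool_pos: [0.5416, -0.2354, 0.1159]
tool_rot: [-3.142, -0.001, -1.529]
contact_force: [-2.7, -1.1, 5.4]
opening: 0.0237
```

```bash
python3 go.py .5411 -.235 .116 -1.5296
```

```text
t 15.2 [ 0.5416 -0.2354  0.1159] [-3.1415 -0.0013 -1.5291] F [-2.6824 -1.0617  5.4243] M [0.1455 0.5788 1.0175] op 0.02365472759810453
shift(now axes) [-0.0005  0.0004 -0.0001] shift after turn [-0.0005  0.0004 -0.0001] turn [-0.     -0.0013  0.0005]
```

The torque jumped from 0.3 to 1.0 N m, so this is the stop. I nudge a little more, hold, then ease back into the play and lift.

Call:
carry_out(translation=[[0,0,0],[0,0,0],[0,0,0],[0,0,0]], turn=[[0,0,0.015],[0,0,0],[0,0,0],[0,0,0]], gripper=[1,1,1,1])

```text
time: 15.6
tool_pos: [0.5416, -0.2354, 0.1159]
tool_rot: [3.141, -0.002, -1.541]
contact_force: [-2.5, -0.0, 6.0]
opening: 0.0238
```

```bash
python3 go.py .5411 -.235 .116 -1.5446
```

```text
t 15.6 [ 0.5416 -0.2354  0.1159] [ 3.1414 -0.0018 -1.5412] F [-2.4652 -0.0036  5.9994] M [0.0737 0.6152 1.3767] op 0.02376138678211559
shift(now axes) [-0.0004  0.0005 -0.0001] shift after turn [-0.0004  0.0005 -0.0001] turn [ 0.0002 -0.0018  0.0034]
```

Call:
carry_out(translation=[[0,0,0],[0,0,0],[0,0,0]], turn=[[0,0,-0.03],[0,0,-0.03],[0,0,0]], gripper=[1,1,1])

```text
time: 15.9
tool_pos: [0.542, -0.2353, 0.1159]
tool_rot: [-3.14, -0.001, -1.484]
contact_force: [-1.1, -0.6, 6.8]
opening: 0.0238
```

```bash
python3 go.py .5411 -.235 .116 -1.4846
```

```text
t 15.9 [ 0.542  -0.2353  0.1159] [-3.1405 -0.0011 -1.4839] F [-1.1408 -0.5701  6.8282] M [0.1802 0.3611 0.0899] op 0.02381205257264432
shift(now axes) [-0.0004  0.0009 -0.0001] shift after turn [-0.0004  0.0009 -0.0001] turn [-0.0011 -0.0011  0.0007]
```

Call:
carry_out(translation=[[0,0,-0.002],[0,0,-0.003],[0,0,-0.005],[0,0,-0.01],[0,0,-0.02],[0,0,-0.02],[0,0,-0.014],[0,0,0],[0,0,0]], turn=[[0,0,0],[0,0,0],[0,0,0],[0,0,0],[0,0,0],[0,0,0],[0,0,0],[0,0,0],[0,0,0]], gripper=[1,1,1,1,1,1,1,1,1])

```text
time: 16.8
tool_pos: [0.5416, -0.2349, 0.1894]
tool_rot: [-3.141, -0.0, -1.484]
contact_force: [-0.1, -0.0, -3.0]
opening: 0.0234
```

```bash
python3 go.py .5673 .1834 .19 .4576; python3 - <<'E'
from ov import *
t=read_camera("top"); s=read_camera("side")
save("ov4.png",np.hstack([overlay(t,(310,160,66,60),[],5),overlay(s,(250,95,66,70),[],5)[:300]]))
E
```

```text
t 16.8 [ 0.5416 -0.2349  0.1894] [-3.1414 -0.0002 -1.4844] F [-0.1384 -0.0282 -3.0361] M [ 0.0033  0.0118 -0.0029] op 0.023427866855709873
shift(now axes) [-0.4145 -0.0617 -0.0007] shift after turn [ 0.2079 -0.3639 -0.0006] turn [ 0.0001 -0.0004 -1.942 ]
```

View pics/ov4.png

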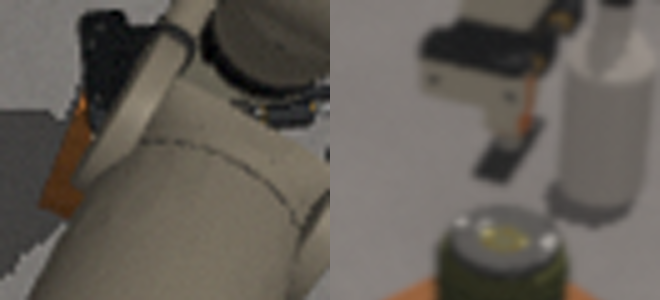

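The spanner is held above the lamp and clear of the flask. I turn back and return.

Call:
carry_out(translation=[[0,0,0],[0,0,0],[0,0,0],[0,0,0],[0,0,0],[0,0,0],[0,0,0]], turn=[[0,0,-0.1387],[0,0,-0.1387],[0,0,-0.1387],[0,0,-0.1387],[0,0,-0.1387],[0,0,-0.1387],[0,0,-0.1387]], gripper=[1,1,1,1,1,1,1])

```text
time: 17.6
tool_pos: [0.5412, -0.2347, 0.1882]
tool_rot: [-3.142, 0.002, -0.508]
contact_force: [0.5, 0.4, -2.9]
opening: 0.0236
```

Call:
carry_out(translation=[[0,0,0],[0,0,0],[0,0,0],[0,0,0],[0,0,0],[0,0,0],[0,0,0]], turn=[[0,0,-0.1387],[0,0,-0.1387],[0,0,-0.1387],[0,0,-0.1387],[0,0,-0.1387],[0,0,-0.1387],[0,0,-0.1387]], gripper=[1,1,1,1,1,1,1])

```text
time: 18.3
tool_pos: [0.5412, -0.2347, 0.1881]
tool_rot: [-3.14, 0.001, 0.463]
contact_force: [0.2, -0.2, -3.2]
opening: 0.024
```

Call:
carry_out(translation=[[0.0208,-0.0364,0],[0.0208,-0.0364,0],[0.0208,-0.0364,0],[0.0208,-0.0364,0],[0.0208,-0.0364,0],[0.0208,-0.0364,0],[0.0208,-0.0364,0],[0.0208,-0.0364,0],[0.0208,-0.0364,0],[0.0207,-0.0363,0]], turn=[[0,0,0],[0,0,0],[0,0,0],[0,0,0],[0,0,0],[0,0,0],[0,0,0],[0,0,0],[0,0,0],[0,0,0]], gripper=[1,1,1,1,1,1,1,1,1,1])

```text
time: 19.3
tool_pos: [0.5669, 0.185, 0.1883]
tool_rot: [-3.141, 0.002, 0.457]
contact_force: [1.3, -0.3, -2.6]
opening: 0.0239
```

Call:
carry_out(translation=[[0,0,0],[0,0,0.03],[0,0,0.03],[0,0,0.03],[0,0,0.02],[0,0,0.01],[0,0,0],[0,0,0],[0,0,0]], turn=[[0,0,0],[0,0,0],[0,0,0],[0,0,0],[0,0,0],[0,0,0],[0,0,0],[0,0,0],[0,0,0]], gripper=[1,1,1,1,1,1,1,1,1])

```text
time: 20.2
tool_pos: [0.5684, 0.1834, 0.0706]
tool_rot: [3.141, -0.002, 0.457]
contact_force: [0.2, 0.3, -2.4]
opening: 0.024
```

```bash
python3 go.py .5673 .1834 .052 .4576
```

```text
t 20.2 [0.5684 0.1834 0.0706] [ 3.1408 -0.0024  0.4573] F [ 0.2391  0.3153 -2.4036] M [-0.0245 -0.1163 -0.0266] op 0.023958212040654764
shift(now axes) [-0.001  -0.0005  0.0186] shift after turn [-0.001  -0.0005  0.0186] turn [ 0.0008 -0.0024 -0.0003]
```

Call:
carry_out(translation=[[-0.0006,-0.0004,0.003],[0,0,0.003],[0,0,0.002],[0,0,0.002],[0,0,0.002],[0,0,0.002],[0,0,0],[0,0,0]], turn=[[0,0,0],[0,0,0],[0,0,0],[0,0,0],[0,0,0],[0,0,0],[0,0,0],[0,0,0]], gripper=[1,1,1,1,1,1,1,1])

```text
time: 21.0
tool_pos: [0.5668, 0.1834, 0.0552]
tool_rot: [3.142, 0.0, 0.457]
contact_force: [-0.3, 0.5, -2.2]
opening: 0.0237
```

```bash
python3 go.py .5673 .1834 .052 .4576
```

```text
t 21.0 [0.5668 0.1834 0.0552] [3.1415 0.0001 0.4573] F [-0.261   0.5277 -2.1752] M [ 0.0203 -0.1498 -0.0299] op 0.023713729091731965
shift(now axes) [0.0005 0.0003 0.0032] shift after turn [0.0005 0.0003 0.0032] turn [ 0.      0.0001 -0.0003]
```

The pins are in the slot without contact. I lower the last 3 mm.

Call:
carry_out(translation=[[0,0,0.001],[0,0,0.001],[0,0,0.0008],[0,0,0.0004],[0,0,0],[0,0,0]], turn=[[0,0,0],[0,0,0],[0,0,0],[0,0,0],[0,0,0],[0,0,0]], gripper=[1,1,1,1,1,1])

```text
time: 21.6
tool_pos: [0.5668, 0.1835, 0.0521]
tool_rot: [3.142, -0.0, 0.457]
contact_force: [-0.0, -0.4, -2.5]
opening: 0.0238
```

```bash
python3 go.py .5673 .1834 .052 .4576
```

```text
t 21.6 [0.5668 0.1835 0.0521] [ 3.1415 -0.      0.4574] F [-0.0464 -0.4031 -2.5122] M [-0.0194 -0.1545  0.0166] op 0.023754892996144236
shift(now axes) [0.0004 0.0003 0.0001] shift after turn [0.0004 0.0003 0.0001] turn [ 0.0001 -0.     -0.0002]
```

Call:
carry_out(translation=[[0,0,0.0003],[0,0,0],[0,0,0],[0,0,0],[0,0,0],[0,0,0],[0,0,0],[0,0,0]], turn=[[0,0,0],[0,0,0],[0,0,0],[0,0,0],[0,0,0],[0,0,0],[0,0,0],[0,0,0]], gripper=[1,0.4,0.2,-0.2,-0.6,-1,-1,-1], squeeze=10)

```text
time: 22.4
tool_pos: [0.5668, 0.1834, 0.0518]
tool_rot: [3.142, -0.0, 0.457]
contact_force: [0.3, -0.5, -0.1]
opening: 0.071
```

Call:
carry_out(translation=[[0,0,-0.005],[0,0,-0.02],[0,0,-0.03],[0,0,-0.03],[0,0,-0.03],[0,0,-0.03],[0,0,-0.03],[0,0,0],[0,0,0]], turn=[[0,0,0],[0,0,0],[0,0,0],[0,0,0],[0,0,0],[0,0,0],[0,0,0],[0,0,0],[0,0,0]], gripper=[-1,-1,-1,-1,-1,-1,-1,-1,-1])

```text
time: 23.3
tool_pos: [0.5668, 0.1835, 0.2275]
tool_rot: [3.141, -0.001, 0.457]
contact_force: [-0.1, -0.7, 0.1]
opening: 0.0918
```

Call:
carry_out(translation=[[-0.03,0,0],[-0.03,0,0],[-0.03,0,0],[-0.03,0,0],[-0.03,0,0],[-0.03,0,0],[0,0,0],[0,0,0]], turn=[[0,0,0],[0,0,0],[0,0,0],[0,0,0],[0,0,0],[0,0,0],[0,0,0],[0,0,0]], gripper=[-1,-1,-1,-1,-1,-1,-1,-1])

```text
time: 24.1
tool_pos: [0.405, 0.1039, 0.2263]
tool_rot: [-3.141, 0.001, 0.457]
contact_force: [0.7, -0.3, 0.6]
opening: 0.0914
```

```bash
python3 go.py .5673 .1834 .052 .4576;python3 - <<'E'
from ov import *
t=read_camera("top"); s=read_camera("side")
P=[(box(.569,.1825,.4637,.024,.024,.048,.088),(0,0,255),1),(box(.569,.1825,.4637,.08,.026,.026,.035),(255,0,255),1)]
x,y,a=.5428,-.2359,2.622-1
Q=[(cyl(x+g*.029*np.cos(a),y+g*.029*np.sin(a),.0045,.09),(0,255,0),0) for g in(1,-1)]
save("ov5.png",np.vstack([np.hstack([overlay(t,(200,155,60,50),P),overlay(t,(315,160,60,50),Q)]),np.hstack([overlay(s,(195,200,60,50),[]),overlay(s,(255,130,60,50),[])])]))
E
```

```text
t 24.1 [0.405  0.1039 0.2263] [-3.1413  0.0006  0.4567] F [ 0.6863 -0.3126  0.6227] M [-0.0103 -0.2043 -0.0142] op 0.09137821186685174
shift(now axes) [0.1808 0.0003 0.1742] shift after turn [0.1807 0.0004 0.1743] turn [-0.0003  0.0006 -0.0009]
```

View pics/ov5.png

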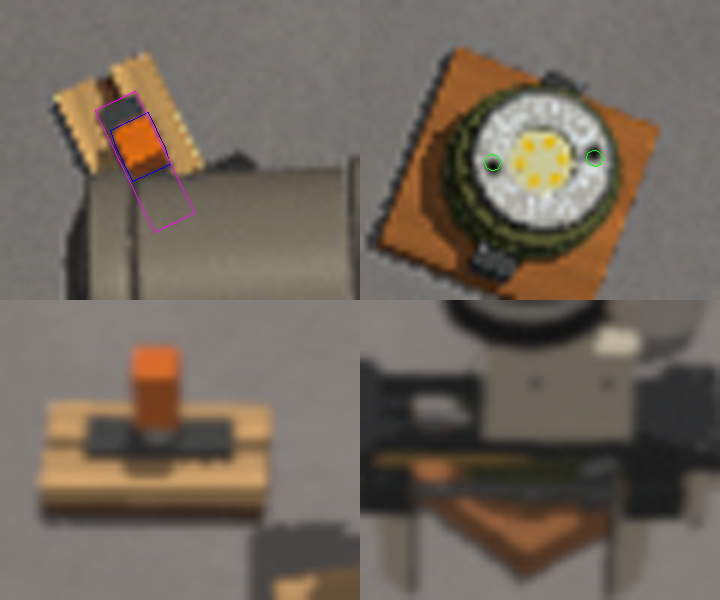

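The spanner stands upright on its rest, in the same place as before. The ring's holes have moved clockwise by about 0.95 rad, to top crop (492,165) and (594,159). Handing in.

```bash
python3 -c "
from h import *
print(robot.hand_in())"
```

```text
the job is handed in; nothing more can be done
None
```

I took the spanner from the small wooden rest and set it on the lamp. I turned the ring clockwise to its stop, put the spanner back on its rest and let go. The job was handed in at about 24 s; no verdict is reported.

- **Seating:** the pins dropped into the holes without resistance. The bar met the ring's face with about 8 N, at the height expected for full depth.
- **Turning:** the torque stayed near 0.3 N m while the ring turned. It rose to 1.0 and then 1.4 N m after about 1.02 rad of tool turn, part of which was play, so I took that as the stop. In the last picture the holes have moved by about 0.95 to 1.0 rad.
- **Replacing:** the final picture shows the spanner upright on its rest, with the bar along the slot in its starting place. The gripper is open, clear of it and touching nothing.
- **Disagreement:** the two cameras differed by about 4 mm. The offset was the same for spanner and lamp, so I took the mean; the fit into the holes bore this out.
- **Not checked:** I did not measure the bystanders again at the end. All moves passed well above them, and I saw no unexpected contact forces.

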